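# Peg basket off its swing cradle and onto the screw

## Task

Lift the peg basket off its swing cradle, easing both pins out from under the hooks without tipping the basket over or dragging or lifting the cradle. Then hang it on the screw of the wooden board: pass the keyhole in its back plate over the screw head, feeling for the screw's height, pull down until it locks, and leave it hanging there upright by itself. Leave the bottle, brush and lid alone.

Things in the scene. Friction and masses are not known exactly. Their poses are not given: they have to be found in the camera images.
- basket: Open green plastic peg basket, 0.3-0.6 kg, swinging on two pins in the cradle, nearly level, back plate towards the cradle's +x. Origin: centre of the tray's underside; x points to the keyholed back plate, y along its length, z up. Tray 80 (x) by 120 (y), 55 high; whole basket 168 high. Back plate: x 40 to 46 (6 thick), 120 wide, 117 high.
- basket_bar (a point): Basket's carrying bar, a flat bar across its top along y; this point is its middle (basket x 0, y 0, z 154). 14 thick in x, 28 high (z 140 to 168), clear grip length 100 along y between two thin uprights. Nothing else of the basket stands above z 117.
- basket_keyhole (a point): Middle of the keyhole's entry hole on the back plate's rear face (basket x 46, y 0, z 74). Entry hole 28 wide, 24 high (z 62 to 86, upper corners slanting in); above it a slot 12 wide runs up to its closed end at z 106. Screw head passes the entry hole, not the slot.
- basket_slot_end (a point): On the back plate's rear face (basket x 46, y 0, z 102.5): where the screw's shank axis sits when the keyhole is locked, 28.5 above the middle of the entry hole.
- basket_pins (a point): Middle of the axis of the basket's two steel pins (basket x 5.5, y 0, z 52). They stick out along y, 10 diameter, from y = +-60 to +-86, ending in 18 diameter flanges (y +-82 to +-86) outside the cradle's cheeks.
- cradle: Loose metal stand, 2 kg. Origin: centre of the underside of its 130 (x) by 210 (y) by 12 base. Two 8 thick hooked cheeks (y +-71, x -39 to 17, up to z 124), open to -x. Each pin sits in a dip (floor z 91, x -7 to 7), pin centre z 96. In front of it a shelf, z 96, x -39 to -7; over dip and shelf a roof, underside z 114, x -11 to 17. Way out: up 9, out to -x by 30, then up.
- board: Upright wooden board fixed to the slab: 120 wide (y), 20 thick, 179 high, foot behind it. Origin: at slab level, middle of the front face; -x points straight out of the front face, z up. The hanging screw stands out of this face at y = 0.
- board_groove (a point): Middle of an upright groove in the board's face (board x 0, y 0, z 150). The steel screw is clamped in it at a height not reported, z 135 to 165: feel or see it. Shank 7 diameter, 10 long; head 18 diameter, 6 thick, its front 16 off the board; holds 25 N. Back plate stopped about 16 off the board: against the head; under 5 off: over the head.
- bottle: Bystander: tall blue bottle with red cap, 72 diameter, 250 high, standing; origin at its underside.
- brush: Bystander: purple hand brush, 215 long, 40 wide, about 50 high, lying on its bristles; origin on the slab below it.
- lid: Bystander: round aluminium lid, 160 diameter, 38 high with its knob, lying flat; origin at its underside.

How it is judged:
On the way, in this order (a step that is already met when the one before it is completed fails the run):
1. the basket is lifted out of the cradle, both pins above the cheeks, and is upright (z of basket_pins in the frame of cradle above 0.132 m and contact force between basket and cradle below 0.05 N and angle between basket's own z axis and vertical below 0.3 rad), for 0.1 s.
2. the keyhole has been passed over the screw head, the back plate within 7 mm of the board's face (x of basket_slot_end in the frame of board between -0.007 and 0.004 m and y of basket_slot_end in the frame of board between -0.015 and 0.015 m and z of basket_slot_end in the frame of board between 0.125 and 0.21 m), for 0.1 s.
At the end, for the whole second after the job is handed in: The basket hangs still on the screw by itself: its slot end within 8 mm of the board's face and 8 mm of its middle line, at the height of the screw (128 to 170 mm above the slab), upright within 0.2 rad, touching neither the slab nor the cradle, and let go by the gripper (x of basket_slot_end in the frame of board between -0.008 and 0.004 m and y of basket_slot_end in the frame of board between -0.008 and 0.008 m and z of basket_slot_end in the frame of board between 0.128 and 0.17 m and angle between basket's own z axis and vertical below 0.2 rad and linear speed of basket below 0.02 m/s and contact force between basket and table below 0.05 N and contact force between basket and cradle below 0.05 N and contact force between the fingers and basket below 0.05 N).
It fails at once if the basket tips or swings beyond 0.5 rad from upright (angle between basket's own z axis and vertical above 0.5 rad).
It fails at once if the cradle is dragged or lifted by more than 10 mm, or tipped (distance of cradle from where it was at the start of the episode above 0.01 m or angle between cradle's own z axis and vertical above 0.15 rad).
It fails at once if the bottle, brush or lid is moved by more than 20 mm or the bottle tipped (distance of any of bottle, brush, lid from where it was at the start of the episode above 0.02 m or angle between bottle's own z axis and vertical above 0.2 rad).
It also fails if it takes over 61 s, if anything falls off the work surface, if the arm or the gripper's body presses on something with over 40 N, if the wrist force passes 120 N, or if a joint passes its speed limit or range.

## Robot

A 6-joint arm with a two-finger parallel gripper is mounted at the origin on the work surface. World frame = base frame: x ahead of the robot, y to its left, z up, the work surface at z = 0. Lengths are in m, angles in rad, forces in N, time in s.
With the tool pointing down it reaches from about 0.375 to 0.975 m from the base axis. Payload 3.8 kg.
Tool frame: the origin (TCP) lies midway between the tips of the shut fingers; the grasp point (between the pads) lies 19 mm behind it; x points along the fingers, y is the direction in which the jaws open and shut, and the axes are right-handed (so a half turn about x gives the same grasp; the last joint's range is limited). The gripper opens to 88 mm and grips with 3 to 60 N. Pads are 18 mm wide; open, the fingers measure 123 mm over their backs; the gripper's body (75 mm by 187 mm) begins 45 mm behind the grasp point.
Start: joints at [-1.203, 0.264, 1.604, -0, 1.274, -0.037], TCP at [0.266, -0.62, 0.239] pointing down, gripper open.
Joint ranges: [-2.63, 2.63], [-0.94, 2.18], [0.31, 2.57], [-1.31, 4.45], [0, 2.66], [-2.55, 2.55]. Speed limits (rad/s): [2.57, 2.57, 3.14, 3.14, 3.14, 3.14].

## Interface

Orientations are given as a rotation vector (axis times angle).
In Python, from cell import manip, inverse_kinematics, cams, order gives the robot as it stands. Calls block until the motion is done:
- manip.move_pose(position, orientation): joint-space move of the TCP to a pose.
- manip.move_linear(position, rate=0.15, rot=None): straight line of the TCP; rot=None keeps the orientation; rate is the mean speed in m/s.
- manip.set_joints(angles): joint-space move.
- manip.set_gripper(opening, force=None): finger opening in m; force is the grip in N (None keeps the last); returns when the fingers have stopped.
- manip.dwell(seconds).
- inverse_kinematics(position, orientation): joint angles nearest the present ones, or None.
- manip.state(): the state.
- cams.capture(name): name is "scene" or "top" or "wrist"; returns a dict with "image" (400x640x3 uint8, blue, green, red), "z_map" (400x640 float32, m along the optical axis (not along the pixel's ray), 0 where there is no reading), "intrinsics" (3x3 intrinsics, pixels), "position" and "orientation" of the camera in the world; the wrist camera has in their place "T_tool_cam" (4x4, takes a point from camera to tool coordinates, whose origin is the TCP and whose axes are the tool frame's). Camera axes: x right, y down, z forward; pixel columns grow to the right and rows downward; lengths in m; the calibration is good to about 2 mm. The wrist camera is an equidistant fisheye: a pixel r from the principal point sees the ray r / f radians off the axis. A picture is of the moment at which its call begins: read the wrist's pose just before it.
A pose or a line that the arm cannot do raises manip.IKError and nothing moves.
- order.close_job(): hands the job in, once; it reports no verdict.
The state is a dict: "clock": time; "joint_pos": joint angles; "joint_velocities": joint speeds; "tau": joint torques, N m; "tool_pos": TCP position; "tcp_rot": TCP orientation; "contact_force": force on the tool from outside, world axes, zero at the start; "moment": the same for the moment, N m; "gripper_width": finger opening in m.
Only numpy, scipy, OpenCV 4.12 (cv2) and the standard library are available. Lean on these libraries where they do the work, as an engineer would, in place of code of your own. Each camera call takes 0.05 s, during which the arm holds its last target. There are 200 camera calls.

## Working session

There is one attempt and no reset: what is moved stays moved. The work goes in short steps, each a Python script; the robot and the scene stay as the last script left them, time stands still between calls to the robot, and variables do not carry over. Pictures are saved under pics/ and viewed, about 8 in all and at most 12, crops included, and the job is handed in when it is done.

```bash
mkdir -p pics; ls
python3 - <<'E'
from cell import manip,cams
import cv2,numpy as np
print(manip.state())
for n in("scene","top"):
    c=cams.capture(n); cv2.imwrite(f"pics/{n}0.png",c["image"]); np.savez(f"pics/{n}0.npz",**c)
    print(n,c["intrinsics"],c["position"],c["orientation"])
E
```

```text
pics
{'clock': 0.0, 'joint_pos': array([-1.20288922e+00,  2.64720396e-01,  1.60534411e+00, -1.25693990e-05,
        1.27368724e+00, -3.68721769e-02]), 'joint_velocities': array([-9.19494298e-04, -7.43230505e-04, -1.28687518e-04, -9.64254519e-05,
        3.75028163e-04,  9.39105634e-06]), 'tau': array([-1.15800969e-03, -5.02114820e+01, -3.56871879e+01,  7.29632098e-02,
        2.94977438e-02, -1.70219755e-04]), 'tool_pos': array([ 0.26558758, -0.6197993 ,  0.23742621]), 'tcp_rot': array([ 1.99928381,  0.4125036 , -2.00003418]), 'contact_force': array([-0.26780376, -0.4720762 , -0.1623787 ]), 'moment': array([ 0.01671489, -0.04092951,  0.00534198]), 'gripper_width': 0.0882717282517014}
scene [[397.66237203   0.         323.27498607]
 [  0.         397.66237203 189.47551752]
 [  0.           0.           1.        ]] [ 0.94671259 -0.33876751  0.75574523] [-2.36933161 -0.89174792  0.30815317]
top [[375.35489082   0.         318.58336374]
 [  0.         375.35489082 203.67047075]
 [  0.           0.           1.        ]] [ 0.5128169  -0.01534609  1.01093332] [-2.16294264  2.13722863 -0.15865387]
```

View pics/scene0.png

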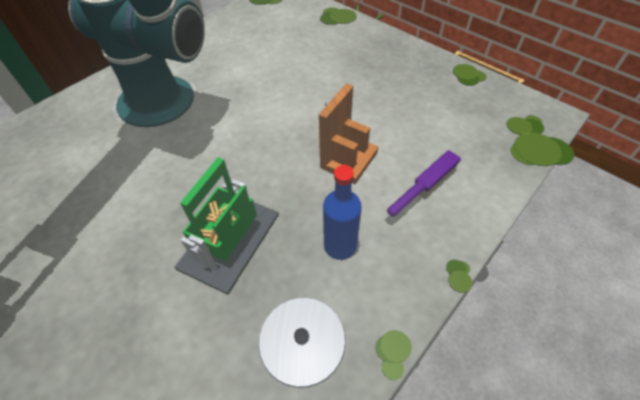

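View pics/top0.png

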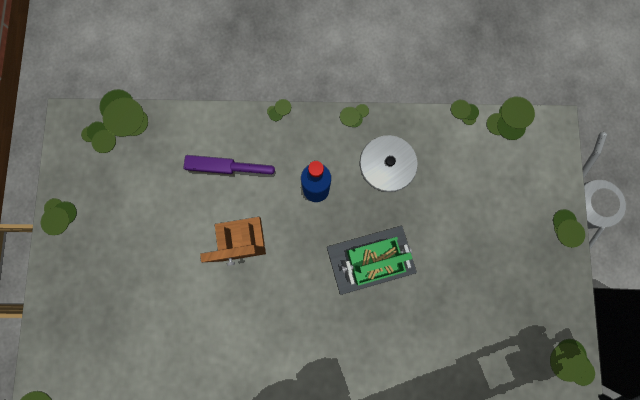

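```bash
cat > h.py <<'E'
import numpy as np,cv2
from scipy.spatial.transform import Rotation as R
def cloud(c):
    K=c["intrinsics"];z=c["z_map"];v,u=np.mgrid[:z.shape[0],:z.shape[1]]
    p=np.stack([(u-K[0,2])/K[0,0]*z,(v-K[1,2])/K[1,1]*z,z],-1)
    return p@R.from_rotvec(c["orientation"]).as_matrix().T+c["position"]
def rect(P):
    (cx,cy),(w,h),a=cv2.minAreaRect(P[:,:2].astype(np.float32)*1000); return np.round([cx,cy,w,h,a],1)
E
python3 - <<'E'
from h import *
im=[]
for n in("top","scene"):
    c=dict(np.load(f"pics/{n}0.npz")); W=cloud(c); hsv=cv2.cvtColor(c["image"],cv2.COLOR_BGR2HSV); ok=c["z_map"]>0
    H,S,V=hsv[...,0],hsv[...,1],hsv[...,2]
    x,y,z=W[...,0],W[...,1],W[...,2]
    near=ok&(x>.3)&(x<.75)&(abs(y)<.35)
    g=near&(H>50)&(H<75)&(S>120)&(z>.05)
    o=near&(H>5)&(H<18)&(S>120)&(y>.1 if n=="top" else y>.0)
    print(n,"floor z",np.median(z[near&(S<60)]))
    for nm,m in(("bar",g&(z>.19)),("backplate top",g&(z>.14)&(z<.18)),("green",g),("board top",o&(z>.165)),("board",o),("cradle base",near&(z>.006)&(z<.02)&(V<90)&(S<90)&(y<.1)&(y>-.3)),("bottle",near&(H>100)&(H<125)&(S>120)),("purple",near&(H>125)&(H<155)&(S>100))):
        P=W[m]
        if len(P)>5: print(nm,len(P),rect(P),"z",np.round(np.percentile(P[:,2],[5,50,95]),4),"mean",P.mean(0).round(4))
c=dict(np.load("pics/top0.npz"));a=cv2.resize(c["image"][205:305,190:270],None,fx=5,fy=5,interpolation=3);b=cv2.resize(c["image"][215:315,320:420],None,fx=4,fy=4,interpolation=3)
b=cv2.copyMakeBorder(b,0,100,0,0,0);cv2.imwrite("pics/crop0.png",np.hstack([a,b]))
E
```

```text
top floor z 0.0006744785323404834
bar 370 [ 504.1 -161.2   14.2  111.7   16.3] z [0.2084 0.2122 0.2145] mean [ 0.5043 -0.1604  0.2116]
backplate top 131 [ 536.9 -139.    44.5  116.2   40.7] z [0.1582 0.1611 0.1647] mean [ 0.5403 -0.1445  0.1611]
green 1109 [ 508.2 -164.3   85.9  127.7   16.4] z [0.0504 0.1011 0.2137] mean [ 0.5062 -0.159   0.1321]
board top 505 [520.  179.7  20.2 118.6  10.1] z [0.1764 0.1793 0.1816] mean [0.5199 0.1782 0.1791]
board 1892 [558.9 186.8  99.1 119.9  10.1] z [0.0235 0.0931 0.1806] mean [0.5538 0.1779 0.0901]
cradle base 1661 [ 587.3 -139.5  304.3  233.9   20.5] z [0.0092 0.0123 0.0154] mean [ 0.5171 -0.1389  0.0123]
bottle 741 [691.7 -11.5  61.6  68.1   2. ] z [0.0385 0.1633 0.1922] mean [ 0.68   -0.0118  0.1463]
purple 626 [733.1 152.8 365.8  46.6  80.7] z [0.0427 0.0487 0.0525] mean [0.7403 0.2105 0.05  ]
scene floor z -0.00035868834555019546
bar 428 [ 504.1 -163.5   15.3  110.3   15.8] z [0.2091 0.2111 0.2129] mean [ 0.5054 -0.1658  0.2111]
backplate top 204 [ 543.7 -165.8  114.    43.8   79.9] z [0.1552 0.1599 0.162 ] mean [ 0.5459 -0.1562  0.1595]
green 957 [ 506.5 -161.5   86.7  121.4   16.6] z [0.0926 0.1609 0.2124] mean [ 0.5128 -0.1654  0.1608]
board top 318 [583.1  99.1  65.3 306.7  39.1] z [0.1756 0.178  0.1799] mean [0.5222 0.1742 0.1782]
board 1236 [591.5 110.9 117.7 293.8  24.1] z [0.0223 0.0927 0.179 ] mean [0.5596 0.1804 0.0866]
cradle base 604 [ 538.3 -158.    73.4  198.5   15.7] z [0.0084 0.0112 0.0134] mean [ 0.5455 -0.1603  0.0111]
bottle 1448 [703.  -21.9  65.6  49.8  37.6] z [0.0655 0.1569 0.1851] mean [ 0.711  -0.0298  0.1423]
purple 562 [740.6 216.2 237.1  18.7  90. ] z [0.0445 0.0477 0.0503] mean [0.7425 0.2019 0.0476]
```

View pics/crop0.png

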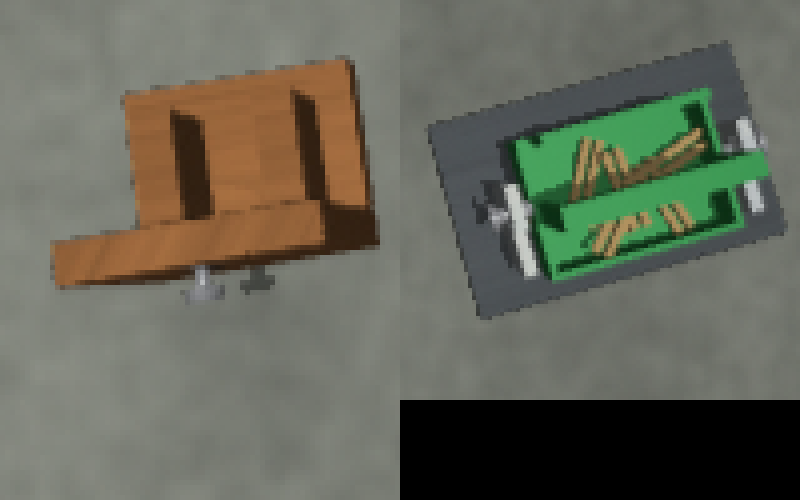

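```bash
cat >> h.py <<'E'
def down(yaw,s=1):  # tool x down, tool y = s*(cos,sin)
    X=np.array([0,0,-1.]);Y=s*np.array([np.cos(yaw),np.sin(yaw),0]);return R.from_matrix(np.stack([X,Y,np.cross(X,Y)],1))
E
python3 - <<'E'
from h import *
from cell import manip,cams,inverse_kinematics as ik
c=dict(np.load("pics/top0.npz"));W=cloud(c)
n=np.array([np.cos(.1763),np.sin(.1763)]);o=np.array([.5102,.1779])
for v in range(259,266):
    print(v,[tuple((1000*np.array([(W[v,u,:2]-o)@n,(W[v,u,:2]-o)@[-n[1],n[0]],W[v,u,2]])).round().astype(int)) for u in range(226,236)])
s=cams.capture("wrist");print(s["T_tool_cam"].round(3),s["intrinsics"].round(1))
for yaw,p in((.2845,(.504,-.162,.3)),(.1763,(.44,.165,.3))):
  for sg in(1,-1): print(sg,np.round(ik(p,down(yaw,sg).as_rotvec()),3))
print(R.from_rotvec(manip.state()["tcp_rot"]).as_matrix().round(2))
# oblique view candidates: tool x tilted forward from down by t, toward board
for t in(.3,.6,.8):
  for sg in(1,-1):
    q=R.from_rotvec([0,0,.1763])*R.from_rotvec([0,-t,0])*down(0,sg)
    for d in (.12,.2):
      p=np.array([*(o-n*d),.25]); print(t,sg,d,q.as_matrix()[:,0].round(2),ik(p,q.as_rotvec()))
E
```

```text
259 [(np.int64(0), np.int64(23), np.int64(101)), (np.int64(0), np.int64(23), np.int64(90)), (np.int64(0), np.int64(24), np.int64(79)), (np.int64(-3), np.int64(2), np.int64(164)), (np.int64(-3), np.int64(0), np.int64(161)), (np.int64(-4), np.int64(-2), np.int64(162)), (np.int64(0), np.int64(25), np.int64(27)), (np.int64(0), np.int64(26), np.int64(11)), (np.int64(0), np.int64(26), np.int64(-1)), (np.int64(0), np.int64(23), np.int64(0))]
260 [(np.int64(0), np.int64(41), np.int64(27)), (np.int64(0), np.int64(42), np.int64(12)), (np.int64(0), np.int64(42), np.int64(0)), (np.int64(-5), np.int64(2), np.int64(162)), (np.int64(-6), np.int64(0), np.int64(163)), (np.int64(-6), np.int64(-2), np.int64(163)), (np.int64(-1), np.int64(32), np.int64(-1)), (np.int64(-2), np.int64(30), np.int64(-3)), (np.int64(-2), np.int64(26), np.int64(2)), (np.int64(-3), np.int64(23), np.int64(2))]
261 [(np.int64(-2), np.int64(47), np.int64(3)), (np.int64(-2), np.int64(45), np.int64(0)), (np.int64(-2), np.int64(42), np.int64(2)), (np.int64(-7), np.int64(3), np.int64(162)), (np.int64(-8), np.int64(0), np.int64(164)),
[... 1955 characters left out ...]
, np.int64(28), np.int64(1)), (np.int64(-16), np.int64(26), np.int64(-2))]
[[ 0.001 -0.301  0.954 -0.146]
 [ 1.     0.001 -0.001 -0.001]
 [-0.001  0.954  0.301 -0.079]
 [ 0.     0.     0.     1.   ]] [[309.7   0.  320.9]
 [  0.  309.7 200.4]
 [  0.    0.    1. ]]
1 [-0.358 -0.047  1.834 -0.     1.354 -0.643]
-1 [-0.358 -0.047  1.834 -0.     1.354  2.499]
1 [ 0.306 -0.166  1.942 -0.     1.366  0.129]Traceback (most recent call last):
  File "<stdin>", line 9, in <module>
    return _wrapfunc(a, 'round', decimals=decimals, out=out)
    return _wrapit(obj, method, *args, **kwds)
    result = getattr(arr, method)(*args, **kwds)
TypeError: unsupported operand type(s) for *: 'NoneType' and 'float'
```

Run:
```python
from h import *
from cell import manip,cams
st=lambda t:(lambda s:print(t,round(s["clock"],2),s["tool_pos"].round(4),s["contact_force"].round(2),s["moment"].round(2),round(s["gripper_width"],4)))(manip.state())
q=down(.2845).as_rotvec(); b=np.array([.5042,-.1623,0])
manip.move_pose(b+[0,0,.26],q); st("above")
c=cams.capture("wrist");cv2.imwrite("pics/w1.png",c["image"])
manip.move_linear(b+[0,0,.180],rate=.08); st("down")
manip.set_gripper(.025,20); st("pre")
manip.set_gripper(0.0,40); st("grip")
manip.dwell(.3);st("settled")
c=cams.capture("wrist");cv2.imwrite("pics/w2.png",c["image"])
```

```text
above 2.02 [ 0.5042 -0.1632  0.26  ] [ 0.87  0.3  -0.11] [ 0.01 -0.1   0.  ] 0.0882
down 3.23 [ 0.5047 -0.1625  0.1807] [-0.14 -0.17  0.98] [ 0.03 -0.08 -0.03] 0.0885
pre 4.25 [ 0.5042 -0.1623  0.18  ] [-0.72 -0.05 -0.57] [ 0.   -0.09 -0.01] 0.025
grip 4.58 [ 0.504  -0.1623  0.18  ] [-0.11 -0.52  0.6 ] [-0.05  0.02  0.04] 0.0134
settled 4.88 [ 0.5041 -0.1623  0.18  ] [-0.   -0.46  0.81] [-0.11  0.12  0.01] 0.0136
```

View pics/w2.png

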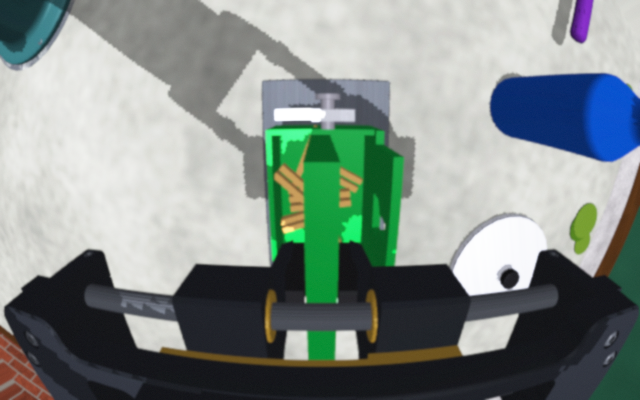

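The bar (col ~322) sits centred and square between the fingers (rows 250–330), with the pin and cheek at (325,115). The grasp is good, so I'll lift.

```bash
cat >> h.py <<'E'
def st(t):
    from cell import manip
    s=manip.state();print(t,round(s["clock"],2),s["tool_pos"].round(4),s["contact_force"].round(2),s["moment"].round(2),round(s["gripper_width"],4));return s
E
python3 - <<'E'
from h import *
from cell import manip,cams
n=np.array([np.cos(.2845),np.sin(.2845),0]); p=np.array([.5042,-.1623,.180])
p[2]+=.009; manip.move_linear(p,rate=.03); manip.dwell(.2); st("up9")
p-=n*.015; manip.move_linear(p,rate=.05); s=st("out15")
if np.abs(s["contact_force"][:2]).max()<6:
    p-=n*.017; manip.move_linear(p,rate=.05); manip.dwell(.1); s=st("out32")
    p[2]+=.05; manip.move_linear(p,rate=.08); manip.dwell(.2); st("up")
c=cams.capture("wrist");cv2.imwrite("pics/w3.png",c["image"])
c=cams.capture("scene");cv2.imwrite("pics/s3.png",c["image"][100:300,120:400].repeat(2,0).repeat(2,1)); np.savez("pics/s3.npz",**c)
c=cams.capture("top");np.savez("pics/t3.npz",**c)
for n_ in("t3","s3"):
    c=dict(np.load(f"pics/{n_}.npz"));W=cloud(c);H,S,V=cv2.split(cv2.cvtColor(c["image"],cv2.COLOR_BGR2HSV));x,y,z=np.moveaxis(W,-1,0)
    m=(H>50)&(H<75)&(S>120)&(abs(x-.5)<.2)&(abs(y+.16)<.15)&(z>.1)
    for a,b in((.15,.3),(.21,.23)):
        P=W[m&(z>a)&(z<b)];print(n_,len(P),rect(P),np.percentile(P[:,2],[5,50,95]).round(3))
E
```

```text
up9 5.58 [ 0.504  -0.1622  0.1888] [-0.42 -0.46 -3.27] [ 0.01 -0.06  0.01] 0.0135
out15 6.03 [ 0.4895 -0.1667  0.189 ] [ 0.09 -0.46 -3.32] [-0.02 -0.12  0.02] 0.0134
out32 6.62 [ 0.4736 -0.1713  0.1891] [ 0.63  0.11 -3.49] [-0.05 -0.1  -0.06] 0.0137
up 7.59 [ 0.473  -0.1711  0.2382] [-0.44  0.49 -4.88] [-0.09 -0.11  0.01] 0.0134
t3 485 [ 475.2 -164.2   86.2  109.7   16.3] [0.156 0.219 0.272]
t3 118 [ 504.6 -144.2   44.6  109.2   42.3] [0.214 0.219 0.222]
s3 1319 [ 475.6 -171.4   88.1  119.    16.8] [0.153 0.187 0.27 ]
s3 255 [ 514.5 -160.6    7.8   97.3   16.1] [0.212 0.217 0.22 ]
```

View pics/s3.png

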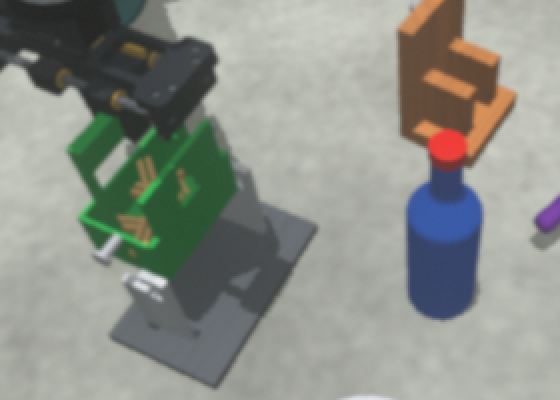

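The basket is out and upright, both pins above the cheeks and the cradle still in place. Basket weight is about 4.9 N. Next is transit to the board.

```bash
cat >> h.py <<'E'
YB=.1763
nb=np.array([np.cos(YB),np.sin(YB),0]);tb=np.array([-nb[1],nb[0],0]);ob=np.array([.5102,.1779,0])
def T(d,kz,dy=.001): # TCP for plate rear face d off board, entry-hole centre at height kz
    return ob-nb*(d+.046)+tb*dy+[0,0,kz+.0622]
qb=down(YB).as_rotvec()
E
python3 - <<'E'
from h import *
from cell import manip,cams
p=manip.state()["tool_pos"]
manip.move_linear(p+[-.02,0,.05],rate=.12)
w=T(.07,.20); manip.move_linear(w,rate=.2,rot=qb); st("front")
manip.move_linear(T(.07,.159),rate=.1)
manip.move_linear(T(.03,.159),rate=.08); manip.dwell(.3); st("d30")
for n in("top","wrist"):
    c=cams.capture(n); np.savez(f"pics/{n}4.npz",**c); cv2.imwrite(f"pics/{n}4.png",c["image"])
c=dict(np.load("pics/top4.npz"));W=cloud(c);H,S,V=cv2.split(cv2.cvtColor(c["image"],cv2.COLOR_BGR2HSV))
B=np.stack([(W-ob)@nb,(W-ob)@tb,W[...,2]],-1)*1000
g=(H>50)&(H<75)&(S>120)&(abs(B[...,1])<100)&(abs(B[...,0]+60)<70)&(B[...,2]>80)
P=B[g];print(len(P)); 
f=P[(P[:,0]>-45)&(P[:,2]>185)]; print("plate top",len(f),np.percentile(f,[3,50,97],axis=0).round(1))
f=P[P[:,2]>230]; print("bar",len(f),np.percentile(f,[3,50,97],axis=0).round(1) if len(f) else "")
a=c["image"][200:300,180:280];w=dict(np.load("pics/wrist4.npz"))["image"]
cv2.imwrite("pics/c4.png",np.hstack([cv2.resize(a,(400,400),interpolation=3),cv2.resize(w[:,120:520],(400,400))]))
E
```

```text
front 10.16 [0.3959 0.158  0.2622] [-0.53 -0.9  -3.05] [-0.04 -0.09 -0.04] 0.0135
d30 11.67 [0.4349 0.1655 0.2212] [-0.03 -0.76 -4.49] [-0.01 -0.13 -0.02] 0.0139
916
plate top 88 [[-37.6 -48.  199.6]
 [-33.  -14.  202.7]
 [-30.3  45.7 296.6]]
bar 162 [[-81.4 -54.3 236.6]
 [-74.6 -35.6 253.5]
 [-68.1 -16.2 294.9]]
```

View pics/c4.png

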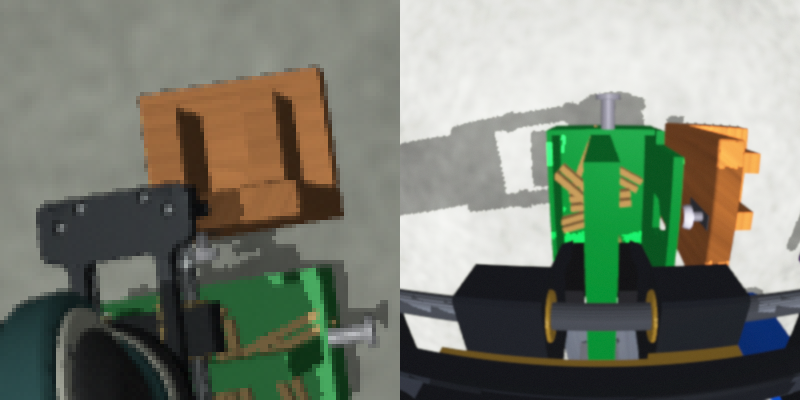

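Plate is 30 mm off the board as commanded, its top at 202.7 mm (202 expected), and the screw head lines up with the hole. Now I'll feel forward.

Run:
```python
from h import *
from cell import manip
f0=manip.state()["contact_force"]
manip.move_linear(T(.019,.159),rate=.06)
for d in(.016,.013,.010,.007,.005,.0035,.002):
    manip.move_linear(T(d,.159),rate=.03); manip.dwell(.1); s=st(d)
    if (s["contact_force"]-f0)@nb<-6: break
p=s["tool_pos"];print("actual d",-(p-ob)@nb-.046)
```

```text
0.016 12.45 [0.4489 0.168  0.2211] [-0.56 -0.91 -4.28] [-0.07 -0.11  0.04] 0.0141
0.013 12.8 [0.4519 0.1685 0.2212] [-0.53  0.19 -4.53] [-0.05 -0.15  0.02] 0.0135
0.01 13.15 [0.4549 0.1691 0.2212] [-0.48 -0.38 -3.42] [-0.02 -0.14  0.  ] 0.0137
0.007 13.5 [0.4579 0.1696 0.2212] [ 0.01 -0.49 -4.03] [-0.02 -0.08  0.07] 0.0137
0.005 13.85 [0.4598 0.1699 0.2212] [ 0.1  -0.1  -4.64] [-0.05 -0.06 -0.02] 0.0136
0.0035 14.2 [0.4613 0.1702 0.2212] [-0.76 -0.76 -4.12] [-0.05 -0.07  0.  ] 0.0138
0.002 14.55 [0.4627 0.1705 0.2212] [ 0.5   0.19 -3.91] [-0.05 -0.07  0.  ] 0.0137
actual d 0.0020257465429659033
```

Run:
```python
from h import *
from cell import manip
d=.002; f0=manip.state()["contact_force"]
while d>-.005:
    d-=.001; manip.move_linear(T(d,.159),rate=.03); manip.dwell(.15); s=manip.state()
    f=np.mean([manip.state()["contact_force"]@nb,s["contact_force"]@nb])
    if f<-4: break
st(f"contact d={d}")
d+=.0022; manip.move_linear(T(d,.159),rate=.03); manip.dwell(.2); st("backed")
for k in list(np.arange(4,25,4))+list(np.arange(25,33,1)):
    manip.move_linear(T(d,.159-k/1000),rate=.05); manip.dwell(.1); s=st(k)
    F=s["contact_force"]
    if F[2]>1.5 or np.hypot(*F[:2])>8: break
```

```text
contact d=-0.001 15.75 [0.4645 0.1708 0.221 ] [-6.38 -1.81 -0.3 ] [-0.2   1.05 -0.06] 0.0133
backed 16.2 [0.4639 0.1707 0.2213] [ 0.83 -0.8  -3.32] [-0.11 -0.   -0.01] 0.0137
4 16.55 [0.4638 0.1706 0.2171] [-0.94  0.41 -3.34] [-0.05 -0.07 -0.02] 0.0135
8 16.9 [0.4637 0.1706 0.2131] [ 0.47  0.28 -4.04] [-0.07 -0.08 -0.  ] 0.0136
12 17.25 [0.4637 0.1706 0.2091] [ 0.58  0.22 -3.61] [-0.02 -0.06  0.  ] 0.0133
16 17.6 [0.4637 0.1706 0.2051] [-0.02 -0.28 -3.37] [-0.03 -0.07 -0.  ] 0.0134
20 17.95 [0.4637 0.1707 0.2011] [-0.08  0.78 -2.9 ] [-0.03 -0.04 -0.01] 0.0134
24 18.3 [0.4637 0.1706 0.1971] [-0.1   0.47 -2.34] [-0.01 -0.09  0.04] 0.0135
25 18.65 [0.4637 0.1706 0.1963] [ 0.23  1.05 -3.32] [-0.05 -0.07  0.03] 0.0134
26 19.0 [0.4636 0.1706 0.1952] [-0.47 -0.43 -4.24] [-0.02 -0.06  0.01] 0.0135
27 19.35 [0.4635 0.1706 0.1942] [ 0.33  0.23 -3.57] [-0.02 -0.06  0.01] 0.0135
28 19.7 [0.4635 0.1706 0.1932] [ 0.51  0.08 -3.92] [-0.09 -0.07  0.  ] 0.0137
29 20.05 [0.4637 0.1707 0.1926] [-2.71 -0.34  1.17] [-0.13  0.17 -0.02] 0.0136
30 20.4 [0.4636 0.1707 0.1923] [-4.14  0.44  5.77] [-0.19  0.48  0.01] 0.0137
```

Locked: contact at 28.7 mm of pull-down (28.5 expected), and 10 N held. I'll ease off, release and check.

Run:
```python
from h import *
from cell import manip,cams
p=T(.0012,.159-.029)
manip.move_linear(p,rate=.03); manip.dwell(.2); st("eased")
manip.set_gripper(.03); manip.dwell(.5); st("loose")
manip.set_gripper(.06); 
manip.move_linear(p+[0,0,.09],rate=.08); st("up")
manip.move_linear(p+[-.10,0,.15],rate=.15); manip.dwell(.3); st("clear")
for n in("top","wrist"):
    c=cams.capture(n); np.savez(f"pics/{n}5.npz",**c)
c=dict(np.load("pics/top5.npz"));W=cloud(c);H,S,V=cv2.split(cv2.cvtColor(c["image"],cv2.COLOR_BGR2HSV))
B=np.stack([(W-ob)@nb,(W-ob)@tb,W[...,2]],-1)*1000
g=(H>50)&(H<75)&(S>120)&(abs(B[...,1])<100)&(abs(B[...,0]+60)<70)&(B[...,2]>80)
P=B[g]
for nm,f in(("plate top",P[(P[:,0]>-20)&(P[:,2]>165)]),("bar",P[P[:,2]>200])):
    print(nm,len(f)); 
    if len(f): print(np.percentile(f,[3,50,97],axis=0).round(1))
a=c["image"][200:300,180:280];w=dict(np.load("pics/wrist5.npz"))["image"]
cv2.imwrite("pics/c5.png",np.hstack([cv2.resize(a,(400,400),interpolation=3),cv2.resize(w[:,120:520],(400,400))]))
```

```text
eased 20.85 [0.4636 0.1707 0.1924] [-3.53  0.3   2.32] [-0.07  0.22 -0.03] 0.0139
loose 21.78 [0.4636 0.1706 0.1922] [ 0.28  0.63 -0.34] [-0.01 -0.07  0.03] 0.0301
up 23.67 [0.4631 0.1705 0.2814] [-0.41  0.04 -0.54] [-0.05 -0.09 -0.01] 0.0599
clear 24.89 [0.3637 0.1705 0.3416] [ 1.35 -0.74 -1.1 ] [ 0.   -0.17  0.03] 0.0599
plate top 112
[[ -6.  -46.2 167.2]
 [ -3.7   0.3 173.7]
 [ -1.2  47.7 176.3]]
bar 371
[[-5.230e+01 -5.400e+01  2.202e+02]
 [-4.610e+01  1.000e-01  2.247e+02]
 [-3.990e+01  5.290e+01  2.271e+02]]
```

View pics/c5.png

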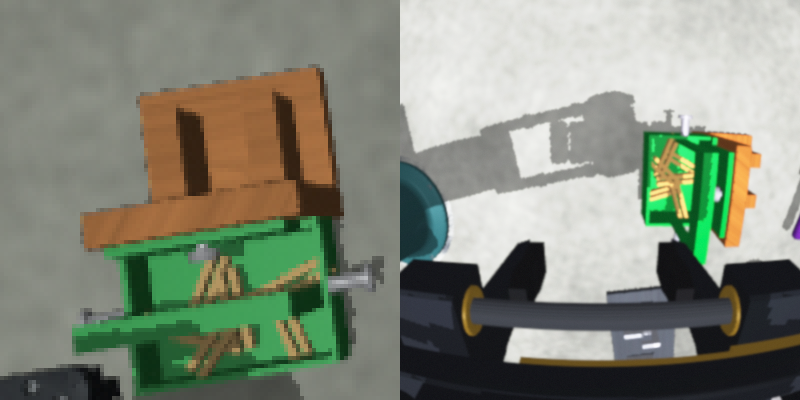

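The basket hangs level against the board, with the screw head visible inside the plate at (203,250). It is centred to within 0.5 mm and the gripper is clear.

```bash
python3 -c "
from cell import order,manip
order.close_job();print(manip.state()['clock'])"
```

```text
the job is handed in; nothing more can be done
the job is handed in; nothing more can be done
```

The basket is hanging on the board's screw by itself, and I handed the job in at about 25 s on the robot's clock, out of 61 s allowed. The system gives no verdict.

- **Lift:** I gripped the carrying bar and eased the basket up 9 mm, out 32 mm and up 50 mm. The side force stayed below 1 N and the cradle showed no visible movement.
- **Hanging:** The top camera's depth put the screw at about 159 mm. The keyhole passed over the head on the first try. I felt the board, backed off slightly and pulled down until it locked at about 28.7 mm (28.5 expected). The screw carried about 10 N net.
- **Last checks:** With the gripper off, the top camera puts the slot end near 159 mm, by calculation from the plate top at 173.7 mm. The plate is at the board face, within 0.5 mm of its middle line. The bar is level, and the wrist force fell to about zero on release.
- **Not checked:** I did not measure the bottle, brush, lid or cradle again after the moves. The arm's path kept clear of them, and no unexpected force appeared.

No check failed. The two cameras differed by about 2 mm on where the basket sat along its length, which was well within what the keyhole could take.

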